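# Tip the worn carving bits into the spent-cutter bin

## Task

Take the pouring cup with the red handle, push the spring flap on top of the yellow spent-cutter bin open with the cup's pouring rim, and tip both worn bits through so that they end up inside the bin with the flap shut. Then stand the empty red-handled cup upright on the bench again and let go. Leave the look-alike cup with the blue handle where it is.

Things in the scene. Friction and masses are not known exactly. Their poses are not given: they have to be found in the camera images.
- red_cup: Loose aluminium pouring cup, RED handle, 0.18 kg, holds the worn bits. Origin: centre of foot's underside. 56 mm wide (y), 45 tall, open top, 3 mm walls, foot x -22 to 26. Handle on +x side (points roughly away from robot): flat bar 10 thick (y), z 26 to 54, x 26 to 103, middle at x 68, z 40; pinch it across y, upright or leaning. Towards -x the wall flares 55 deg from upright to the rim.
- red_cup_rim (a point): Middle of that cup's straight 56 mm wide pouring rim, at x -86, z 45 mm in the cup's frame (same axes). The bits roll or slide out when the cup is tipped, this rim down, more than about 40 degrees, and leave within a second at 70 degrees or more. Leaning the fingers back towards the robot when grasping leaves the wrist more room to tip the rim towards the robot.
- blue_cup: Look-alike loose cup of the same shape and frame with a BLUE handle, holding two new brass bits; to be left alone.
- worn_bit1: Worn rotary carving bit lying in the red-handled cup: dark steel with a red ring, 38 mm long, 12 mm thick, 22 g, smooth. Origin mid-length on its axis; y runs along it.
- worn_bit2: The other worn bit in the red-handled cup, the same as the first.
- bin: Yellow bin fixed to the bench, 180 (x) by 150 (y) by 140 mm tall, -x side roughly facing the robot. Origin: centre of underside, z up. Port in its top: x -30 to 80, y -60 to 60, shut by a flap flush with the top. A black guard 26 mm high (to z 166) rings the port except on +x, where the flap is hinged: the cup comes in over the hinge, handle to +x, rim to -x.
- flap (a joint): Angle of the bin's flap, rad: 0 shut, grows to 1.2 as its free end (red strip, x -28 mm in the bin's frame) swings down into the bin about the hinge at x 80, z 140 mm. It opens only inward; a spring shuts it. Pressed 50 mm from the hinge, about 1.5 N starts it and about 3 N holds 0.6 rad. The bits' weight does not open it.

How it is judged:
On the way:
1. the flap is pushed at least 0.25 rad open with the red-handled cup touching it (value of joint flap above 0.25 rad and contact force between red_cup and bin above 0.2 N), for 0.1 s.
At the end, for the whole second after the job is handed in: Both worn bits are inside the bin below the flap, the flap is shut (within 0.1 rad), and the red-handled cup stands upright (within 10 degrees) and still anywhere on the bench top, let go (x of worn_bit1 in the frame of bin between -0.09 and 0.09 m and y of worn_bit1 in the frame of bin between -0.075 and 0.075 m and z of each of worn_bit1, worn_bit2 in the frame of bin below 0.12 m and x of worn_bit2 in the frame of bin between -0.09 and 0.09 m and y of worn_bit2 in the frame of bin between -0.075 and 0.075 m and value of joint flap below 0.1 rad and angle between red_cup's own z axis and vertical below 0.17 rad and height (world z) of red_cup between -0.01 and 0.015 m and linear speed of red_cup below 0.03 m/s); the robot touches nothing.
It fails at once if the blue-handled cup is shifted by more than 30 mm or tipped by more than 20 degrees (distance of blue_cup from where it was at the start of the episode above 0.03 m or angle between blue_cup's own z axis and vertical above 0.35 rad).
It also fails if it takes over 54 s, if anything falls off the work surface, if the arm or the gripper's body presses on something with over 40 N, if the wrist force passes 120 N, or if a joint passes its speed limit or range.

## Robot

A 7-joint arm with a two-finger parallel gripper is mounted at the origin on the work surface. World frame = base frame: x ahead of the robot, y to its left, z up, the work surface at z = 0. Lengths are in m, angles in rad, forces in N, time in s.
With the tool pointing down it reaches from about 0.425 to 0.925 m from the base axis. Payload 6.8 kg.
Tool frame: the origin (TCP) lies between the finger pads; the fingertips stand r.tcp_to_tips ahead of it and the grasp point (between the pads) lies 3 mm ahead of it (r.tcp_to_tips is the distance from the TCP to the fingertips, in m); z points along the fingers, y is the line along which they close (so a half turn about z gives the same grasp; the last joint's range is limited). The gripper opens to 85 mm and grips with 20 to 120 N. Pads are 22 mm wide; open, the fingers measure 114 mm over their backs; the gripper's body (76 mm by 85 mm) begins 54 mm behind the grasp point. The pads swing forward as they close: fully open they stand 13 mm farther back than shut.
Start: joints at [1.167, 0.477, 0.022, 1.555, -0.011, 1.109, -0.083], TCP at [0.197, -0.646, 0.233] pointing down, gripper open.
Joint ranges: [-2.96, 2.96], [-0.34, 2.1], [-1.41, 1.46], [0.24, 2.44], [-1.37, 4.51], [0.17, 1.92], [-2.96, 2.96]. Speed limits (rad/s): [2.39, 2.39, 3.14, 3.14, 3.14, 3.14, 3.14].

## Interface

Orientations are given as a rotation vector (axis times angle).
In Python, from bench import r gives the robot as it stands. The module is installed in compiled form; this text tells all that it offers.
- The arm moves only by the tool step_arm, never from a script. Its argument "moves" is a list of rows, each an object of numbers: "rx", "ry", "rz": the turn, a rotation vector about the tool's x, y, z in degrees; "dx", "dy", "dz": the shift along the tool's x, y, z in mm; "gripper": the opening, from -1 (shut) to 1 (fully open). In form: [{"rx": .., "ry": .., "rz": .., "dx": .., "dy": .., "dz": .., "gripper": ..}, ...]. A call has 1 to 20 rows; each row shifts and turns the commanded pose from where the row before left it, along the tool's axes as they then stand; what a row does not reach is not made up. A row lasts 1/8 s, in which the tool goes at most 62.5 mm and 10.7 degrees, less where a joint would pass 70% of its speed; a pose out of reach is approached as far as the arm can. A call is refused whole if a number of a shift passes 62.5 or a number of a turn 10.7, either way. A call with a gripper value outside its range is refused whole. The fingers move at their own pace and stop on an object; "grip_force" is the grip in N (left out, the last holds). Time passes only in rows, so rows that do not move let the fingers close. It gives the time, the measured TCP pose, the force, the opening and the grip force at its end, in the units of the state.
- r.get_obs(): the state, without advancing time (a new reading comes with each control period).
- r.grab_frame(name): name is "scene" or "top"; returns the picture (420x560x3 uint8, blue, green, red); there is no depth.
- r.camera_info(name): a dict with "mtx" (3x3 intrinsics, pixels), "D" ([k1, k2, p1, p2, k3] as OpenCV has them; the pictures are not rectified), "rvec" (rotation vector, rad) and "tvec" (3), from world to camera coordinates, as OpenCV has them. Camera axes: x right, y down, z forward; pixel columns grow to the right and rows downward; lengths in m; the calibration is good to about 2 mm. A picture is of the moment at which its call begins. camera_info takes no time and is no camera call.
- r.hand_in(): hands the job in; it is judged then, once.
The state is a dict: "clock": time; "joints": joint angles; "qvel": joint speeds; "tau": joint torques, N m; "tcp_pos": TCP position; "orientation": TCP orientation; "contact_force": force on the tool from outside, world axes, zero at the start; "moment": the same for the moment, N m; "grip_width": finger opening in m; "gripper_force": force on a finger pad.
Only numpy, scipy, OpenCV 4.12 (cv2) and the standard library are available. Lean on these libraries where they do the work, as an engineer would, in place of code of your own. Each camera call takes 0.05 s, during which the arm holds its last target. There are 200 camera calls.

## Working session

There is one attempt and no reset: what is moved stays moved. The work goes in short steps, Python scripts to look and compute and a tool call to move; the robot and the scene stay as the last step left them, time stands still between calls to the robot, and variables do not carry over. Pictures are saved under pics/ and viewed, at most 10 in all, crops included, and the job is handed in when it is done.

Besides the shell and the picture viewer there is one more tool, called after "Request:" as a command line: name --argument value ..., lists and objects as JSON in quotes. step_arm: Moves the arm, as the interface text tells. Its arguments: {"type":"object","properties":{"moves":{"type":"array","items":{"type":"object","properties":{"rx":{"type":"number"},"ry":{"type":"number"},"rz":{"type":"number"},"dx":{"type":"number"},"dy":{"type":"number"},"dz":{"type":"number"},"gripper":{"type":"number"}}}},"grip_force":{"type":"number"}},"required":["moves"]}

```bash
mkdir -p pics
python3 - <<'E'
from bench import r
import cv2
for n in("scene","top"):
    cv2.imwrite(f"pics/{n}0.png",r.grab_frame(n)); c=r.camera_info(n); print(n,c)
o=r.get_obs();print(o,r.tcp_to_tips)
E
```

```text
scene {'mtx': array([[459.23866226,   0.        , 271.15503335],
       [  0.        , 459.23866226, 212.19320122],
       [  0.        ,   0.        ,   1.        ]]), 'D': array([-0.09140569,  0.        ,  0.        ,  0.        ,  0.        ]), 'rvec': array([ 0.11809914,  2.96579128, -0.96027024]), 'tvec': array([0.52587   , 0.03137597, 0.90662415])}
top {'mtx': array([[429.18512137,   0.        , 280.57212722],
       [  0.        , 429.18512137, 208.06501111],
       [  0.        ,   0.        ,   1.        ]]), 'D': array([-0.02463594,  0.        ,  0.        ,  0.        ,  0.        ]), 'rvec': array([ 2.16333744, -2.13306434,  0.19577355]), 'tvec': array([-0.0247282 ,  0.51289624,  0.93516032])}
{'clock': 0.1, 'joints': array([ 1.16688239,  0.47772567,  0.02231347,  1.55634974, -0.01150403,
        1.10929153, -0.08307768]), 'qvel': array([ 0.00082457, -0.00278588,  0.00096729, -0.00185212,  0.00075008,
       -0.00032606, -0.0002468 ]), 'tau': array([ 3.96697797e-03, -5.97762251e+01,  1.61343042e+00, -2.81956208e+01,
        1.28101098e-02,  5.00879265e-03,  3.31980152e-05]), 'tcp_pos': array([ 0.19662858, -0.64517163,  0.23161804]), 'orientation': array([-3.10568354e+00, -4.62837042e-01,  5.40119174e-04]), 'contact_force': array([-0.33521388, -0.01585531, -0.31654653]), 'moment': array([-0.00162857,  0.00864075,  0.00230366]), 'gripper_force': 0.0, 'grip_width': 0.08565161446095347} 0.022
```

View pics/top0.png

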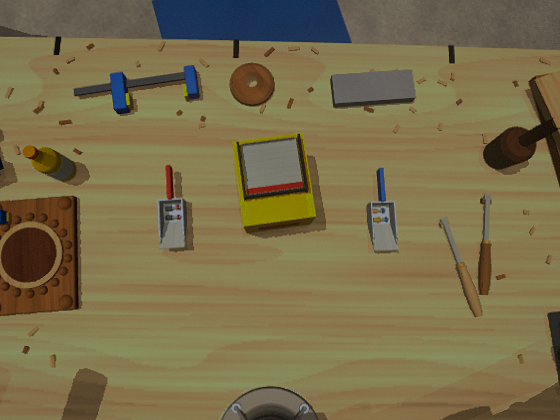

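View pics/scene0.png

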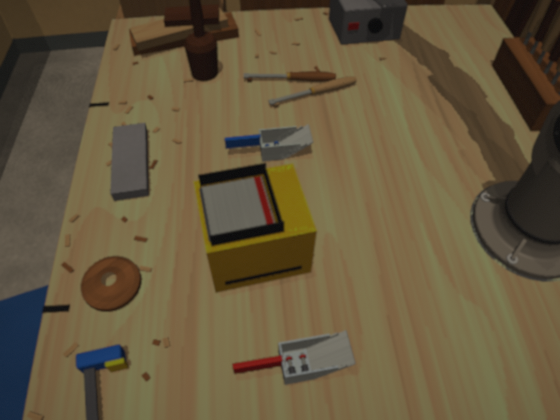

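The top view shows the red cup at about (172,210) with its handle up and away from the robot. The bin is at (275,180), with the red strip at (275,188) and the hinge on the far side. The blue cup is at (382,215). The scene view agrees: red cup (300,360), bin (255,225).

Run:
```python
import cv2,numpy as np
t=cv2.imread("pics/top0.png");s=cv2.imread("pics/scene0.png")
def crop(i,x,y,w,h,k): return cv2.resize(i[y:y+h,x:x+w],None,fx=k,fy=k,interpolation=cv2.INTER_CUBIC)
a=crop(t,140,160,60,100,6);b=crop(t,228,128,100,110,5)
c=np.zeros((600,400+390,3),np.uint8)
c[:600,:360]=a;b=crop(t,228,130,95,110,4.5);c[:b.shape[0],361:361+b.shape[1]]=b
cv2.imwrite("pics/c1.png",c)
d=np.zeros((600,800,3),np.uint8)
e=crop(s,225,325,140,65,5);e=e[:, :700];d[:325,:700]=e
f=crop(s,190,155,130,135,2);d[326:596,:260]=f
cv2.imwrite("pics/c2.png",d)
```

```text
(no output)
```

View pics/c1.png

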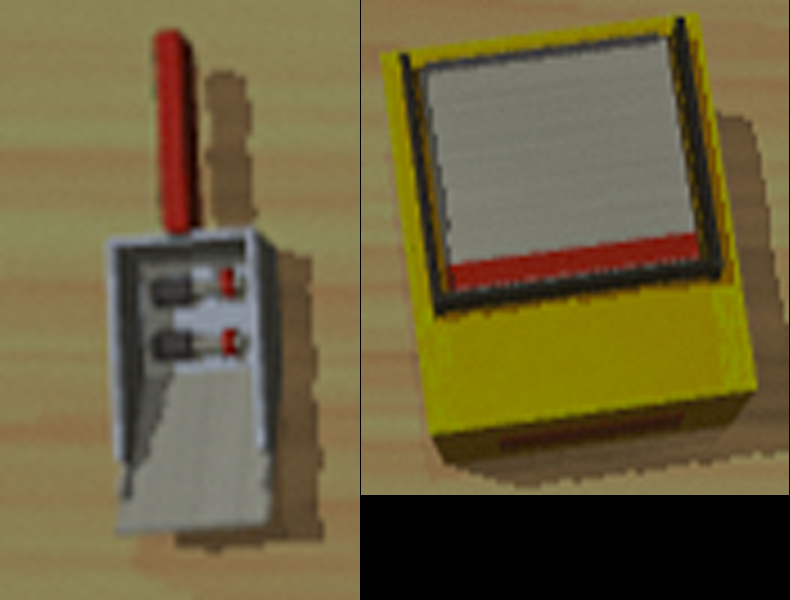

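View pics/c2.png

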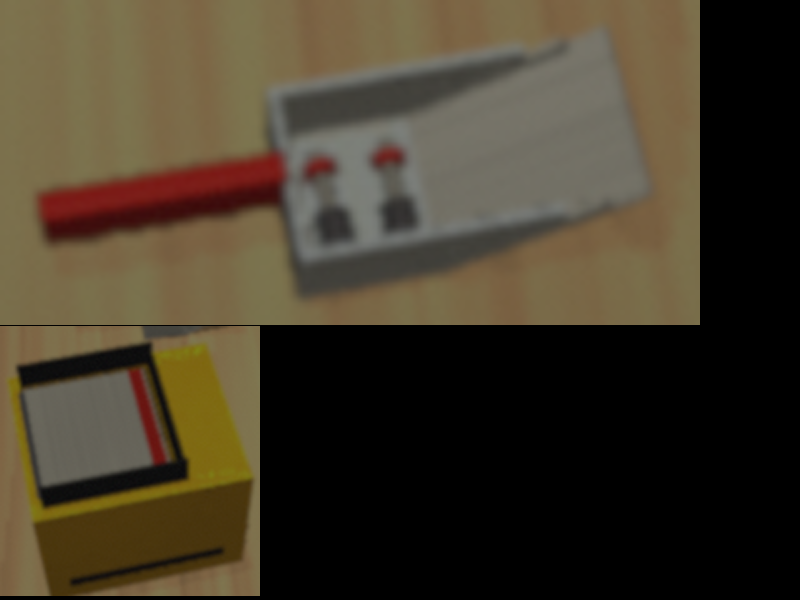

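```bash
cat > h.py <<'E'
import numpy as np, cv2
from scipy.spatial.transform import Rotation as R
from scipy.optimize import least_squares
from bench import r
def fit(obs,x0):
    """obs: list of (cam,(X,Y,Z)mm,(u,v)) -> x,y,yaw,z"""
    def res(p):
        M=R.from_euler('z',p[2]).as_matrix();e=[]
        for c,P,uv in obs:
            i=r.camera_info(c)
            W=M@(np.array(P)/1e3)+[p[0],p[1],p[3]]
            q,_=cv2.projectPoints(W.reshape(1,3),i['rvec'],i['tvec'],i['mtx'],i['D'])
            e+=list(q.ravel()-uv)
        return np.array(e+[p[3]*300])
    s=least_squares(res,x0,loss='soft_l1');return s.x,res(s.x)
def rows(targets,cur=None):
    """targets: list of (pos,Rotation,n). Prints per-row tool-frame moves (mm,deg), shift before turn."""
    o=r.get_obs()
    p,q=(o['tcp_pos'],R.from_rotvec(o['orientation'])) if cur is None else cur
    for P,Q,n in targets:
        w=(q.inv()*Q).as_rotvec(); p0,q0=p,q
        for k in range(1,n+1):
            pk=p0+(P-p0)*k/n; qk=q0*R.from_rotvec(w*k/n)
            d=q.inv().apply(pk-p)*1e3; t=(q.inv()*qk).as_rotvec(degrees=True)
            if k in(1,n) or abs(t).max()>1: print(k,n,'d',d.round(1),'r',t.round(2))
            p,q=pk,qk
        print('--',P.round(4))
E
cat > pose.py <<'E'
from h import *
T=lambda u,v:((u+.5)/6-.5+140,(v+.5)/6-.5+160)
S=lambda u,v:((u+.5)/5-.5+225,(v+.5)/5-.5+325)
cup=[('top',(26,28,45),T(107,240)),('top',(26,-28,45),T(264,233)),('top',(-86,28,45),T(118,532)),('top',(-86,-28,45),T(270,525)),
('top',(103,5,54),T(157,32)),('top',(103,-5,54),T(182,32)),
('scene',(-86,-28,45),S(606,28)),('scene',(-86,28,45),S(650,190)),('scene',(26,-28,45),S(268,88)),('scene',(26,28,45),S(302,262)),('scene',(103,-5,54),S(38,193)),('scene',(103,5,54),S(48,222))]
T=lambda u,v:((u-361+.5)/4.5-.5+228,(v+.5)/4.5-.5+130)
S=lambda u,v:((u+.5)/2-.5+190,(v-326+.5)/2-.5+155)
b=[('top',(90,75,140),T(380,55)),('top',(90,-75,140),T(697,13)),('top',(-90,75,140),T(433,437)),('top',(-90,-75,140),T(755,392)),
('scene',(-90,-75,140),S(207,345)),('scene',(-90,75,140),S(252,478)),('scene',(90,75,140),S(35,520)),('scene',(-90,75,0),S(243,560))]
for o,x0 in((cup,(.5,.25,0,0)),(b,(.6,0,0,0))):
    p,e=fit(o,x0);print(p.round(4),np.degrees(p[2]).round(2),e.round(1))
print(R.from_rotvec(r.get_obs()['orientation']).as_matrix().round(3))
E
python3 pose.py
```

```text
[ 0.5039  0.2314  0.0989 -0.0024] 5.67 [ 0.2  0.4 -1.3 -0.4  0.4  1.1  0.3  0.1 -0.5  0.4 -0.2  0.1  0.  -0.2
  0.6  0.8 -0.1 -0.1 -0.2 -0.4 -0.4 -0.5 -1.6  0.  -0.7]
[ 5.584e-01  4.000e-04  1.528e-01 -1.800e-03] 8.75 [ 0.   0.2  0.3  0.5 -0.9 -0.   0.5 -0.  -0.2 -1.5  1.2 -0.3 -1.1  0.9
 -0.3  0.4 -0.5]
[[ 0.957  0.292 -0.001]
 [ 0.292 -0.957  0.002]
 [-0.    -0.002 -1.   ]]
```

```bash
cat >> h.py <<'E'
CUP=(.5039,.2314,.0989); BIN=(.5584,.0004,.1528); A=np.radians(35)
def frame(f,P): # mm in object frame -> world
    return R.from_euler('z',f[2]).apply(np.array(P)/1e3)+[f[0],f[1],0]
def tool(yaw,phi): # phi: outward lean of fingers (rad); tool y = -object y
    s,c=np.sin(phi),np.cos(phi)
    return R.from_euler('z',yaw)*R.from_matrix(np.array([[c,0,s],[0,-1,0],[s,0,-c]]))
def tcp(G,Q,back=0): return G-Q.apply([0,0,.003+back])
E
python3 - <<'E'
from h import *
G=frame(CUP,(68,0,40));Q0=tool(CUP[2],0);Q=tool(CUP[2],-A)
pre=tcp(G,Q,.08)
rows([(np.array([.5,-.35,.32]),Q0,10),(np.array([.6,.2,.32]),Q0,14),(np.array([pre[0],pre[1],.28]),Q,8),(pre,Q,6),(tcp(G,Q),Q,8)])
E
```

```text
1 10 d [ 37.6 -19.4  -8.8] r [-0.01  0.    1.13]
2 10 d [ 37.2 -20.1  -8.8] r [-0.01  0.    1.13]
3 10 d [ 36.8 -20.9  -8.8] r [-0.01  0.    1.13]
4 10 d [ 36.4 -21.6  -8.8] r [-0.01  0.    1.13]
5 10 d [ 36.  -22.3  -8.8] r [-0.01  0.    1.13]
6 10 d [ 35.5 -23.   -8.8] r [-0.01  0.    1.13]
7 10 d [ 35.1 -23.7  -8.8] r [-0.01  0.    1.13]
8 10 d [ 34.6 -24.4  -8.8] r [-0.01  0.    1.13]
9 10 d [ 34.1 -25.1  -8.8] r [-0.01  0.    1.13]
10 10 d [ 33.6 -25.7  -8.8] r [-0.01  0.    1.13]
-- [ 0.5  -0.35  0.32]
1 14 d [ 11.  -38.4   0. ] r [-0.  0.  0.]
14 14 d [ 11.  -38.4   0. ] r [-0.  0.  0.]
-- [0.6  0.2  0.32]
1 8 d [ 2.9 -5.1  5. ] r [ 0.   -4.38 -0.  ]
2 8 d [ 3.3 -5.1  4.8] r [ 0.   -4.38  0.  ]
3 8 d [ 3.6 -5.1  4.5] r [-0.   -4.37  0.  ]
4 8 d [ 3.9 -5.1  4.2] r [ 0.   -4.38 -0.  ]
5 8 d [ 4.3 -5.1  3.9] r [-0.   -4.37  0.  ]
6 8 d [ 4.5 -5.1  3.6] r [ 0.   -4.38 -0.  ]
7 8 d [ 4.8 -5.1  3.2] r [ 0.   -4.37  0.  ]
8 8 d [ 5.  -5.1  2.8] r [ 0.   -4.38  0.  ]
-- [0.6189 0.2428 0.28  ]
1 6 d [16.4  0.  23.5] r [ 0. -0. -0.]
6 6 d [16.4  0.  23.5] r [0. 0. 0.]
-- [0.6189 0.2428 0.108 ]
1 8 d [ 0.  0. 10.] r [0. 0. 0.]
8 8 d [ 0.  0. 10.] r [ 0.  0. -0.]
-- [0.5733 0.2383 0.0425]
```

Request:
step_arm --moves '[{"dx": 37.5,"dy": -19.5,"dz": -9,"rz": 1.1,"gripper": 1},{"dx": 37,"dy": -20,"dz": -9,"rz": 1.1},{"dx": 37,"dy": -21,"dz": -9,"rz": 1.1},{"dx": 36.5,"dy": -21.5,"dz": -9,"rz": 1.1},{"dx": 36,"dy": -22.5,"dz": -9,"rz": 1.1},{"dx": 35.5,"dy": -23,"dz": -9,"rz": 1.1},{"dx": 35,"dy": -23.5,"dz": -9,"rz": 1.1},{"dx": 34.5,"dy": -24.5,"dz": -9,"rz": 1.1},{"dx": 34,"dy": -25,"dz": -9,"rz": 1.1},{"dx": 33.5,"dy": -25.5,"dz": -9,"rz": 1.1},{"dx": 11,"dy": -38.5},{"dx": 11,"dy": -38.5},{"dx": 11,"dy": -38.5},{"dx": 11,"dy": -38.5},{"dx": 11,"dy": -38.5},{"dx": 11,"dy": -38.5},{"dx": 11,"dy": -38.5}]'

```text
invalid input at $.moves[0]: expected keys rx, ry, rz, dx, dy, dz, gripper
```

Request:
step_arm --moves '[{"dx": 11,"dy": -38.5},{"dx": 11,"dy": -38.5},{"dx": 11,"dy": -38.5},{"dx": 11,"dy": -38.5},{"dx": 11,"dy": -38.5},{"dx": 11,"dy": -38.5},{"dx": 11,"dy": -38.5},{"dx": 3,"dy": -5,"dz": 5,"ry": -4.4},{"dx": 3.5,"dy": -5,"dz": 5,"ry": -4.4},{"dx": 3.5,"dy": -5,"dz": 4.5,"ry": -4.4},{"dx": 4,"dy": -5,"dz": 4,"ry": -4.4},{"dx": 4.5,"dy": -5,"dz": 4,"ry": -4.4},{"dx": 4.5,"dy": -5,"dz": 3.5,"ry": -4.4},{"dx": 5,"dy": -5,"dz": 3,"ry": -4.3},{"dx": 5,"dy": -5,"dz": 3,"ry": -4.3},{}]'

```text
invalid input at $.moves[0]: expected keys rx, ry, rz, dx, dy, dz, gripper
```

Run:
```python
from h import *
o=r.get_obs();print(o['clock'],o['joints'].round(3),o['tcp_pos'].round(4))
G=frame(CUP,(68,0,40));Q=tool(CUP[2],-A)
pre=tcp(G,Q,.08)
rows([(pre,Q,6),(tcp(G,Q),Q,8)])
```

```text
0.1 [ 1.167  0.478  0.022  1.556 -0.012  1.109 -0.083] [ 0.1966 -0.6452  0.2316]
1 6 d [ 110.5 -121.    20.8] r [ 0.56 -5.81  1.83]
2 6 d [ 108.2 -124.3   10.9] r [ 0.56 -5.81  1.83]
3 6 d [ 104.8 -127.7    1.3] r [ 0.56 -5.81  1.83]
4 6 d [ 100.3 -131.    -7.8] r [ 0.56 -5.81  1.83]
5 6 d [  94.9 -134.2  -16.4] r [ 0.56 -5.81  1.83]
6 6 d [  88.4 -137.3  -24.4] r [ 0.56 -5.81  1.83]
-- [0.6189 0.2428 0.108 ]
1 8 d [ 0. -0. 10.] r [ 0. -0.  0.]
8 8 d [ 0. -0. 10.] r [ 0. -0.  0.]
-- [0.5733 0.2383 0.0425]
```

Request:
step_arm --moves '[{"dx": 37.5,"dy": -19.5,"dz": -9,"rx": 0,"ry": 0,"rz": 1.1,"gripper": 1},{"dx": 37,"dy": -20,"dz": -9,"rx": 0,"ry": 0,"rz": 1.1,"gripper": 1},{"dx": 37,"dy": -21,"dz": -9,"rx": 0,"ry": 0,"rz": 1.1,"gripper": 1},{"dx": 36.5,"dy": -21.5,"dz": -9,"rx": 0,"ry": 0,"rz": 1.1,"gripper": 1},{"dx": 36,"dy": -22.5,"dz": -9,"rx": 0,"ry": 0,"rz": 1.1,"gripper": 1},{"dx": 35.5,"dy": -23,"dz": -9,"rx": 0,"ry": 0,"rz": 1.1,"gripper": 1},{"dx": 35,"dy": -23.5,"dz": -9,"rx": 0,"ry": 0,"rz": 1.1,"gripper": 1},{"dx": 34.5,"dy": -24.5,"dz": -9,"rx": 0,"ry": 0,"rz": 1.1,"gripper": 1},{"dx": 34,"dy": -25,"dz": -9,"rx": 0,"ry": 0,"rz": 1.1,"gripper": 1},{"dx": 33.5,"dy": -25.5,"dz": -9,"rx": 0,"ry": 0,"rz": 1.1,"gripper": 1},{"dx": 11,"dy": -38.5,"dz": 0,"rx": 0,"ry": 0,"rz": 0,"gripper": 1},{"dx": 11,"dy": -38.5,"dz": 0,"rx": 0,"ry": 0,"rz": 0,"gripper": 1},{"dx": 11,"dy": -38.5,"dz": 0,"rx": 0,"ry": 0,"rz": 0,"gripper": 1},{"dx": 11,"dy": -38.5,"dz": 0,"rx": 0,"ry": 0,"rz": 0,"gripper": 1},{"dx": 11,"dy": -38.5,"dz": 0,"rx": 0,"ry": 0,"rz": 0,"gripper": 1},{"dx": 11,"dy": -38.5,"dz": 0,"rx": 0,"ry": 0,"rz": 0,"gripper": 1},{"dx": 11,"dy": -38.5,"dz": 0,"rx": 0,"ry": 0,"rz": 0,"gripper": 1}]'

```text
clock: 2.22
tcp_pos: [0.5475, -0.0728, 0.3222]
orientation: [3.137, 0.163, -0.001]
contact_force: [0.5, 0.3, 0.6]
grip_width: 0.0853
gripper_force: 0.0
```

Run:
```python
from h import *
o=r.get_obs();print(o['clock'],o['joints'].round(3),o['tcp_pos'].round(4))
rows([(np.array([.6,.2,.32]),tool(CUP[2],0),7)])
```

```text
2.225 [ 0.243  0.216 -0.265  1.723  0.06   1.211 -1.504] [ 0.5475 -0.0728  0.3222]
1 7 d [ 11.5 -38.    0.3] r [-0.    0.01  0.04]
7 7 d [ 11.3 -38.    0.3] r [-0.    0.01  0.04]
-- [0.6  0.2  0.32]
```

Request:
step_arm --moves '[{"dx": 11,"dy": -38.5,"dz": 0,"rx": 0,"ry": 0,"rz": 0,"gripper": 1},{"dx": 11,"dy": -38.5,"dz": 0,"rx": 0,"ry": 0,"rz": 0,"gripper": 1},{"dx": 11,"dy": -38.5,"dz": 0,"rx": 0,"ry": 0,"rz": 0,"gripper": 1},{"dx": 11,"dy": -38.5,"dz": 0,"rx": 0,"ry": 0,"rz": 0,"gripper": 1},{"dx": 11,"dy": -38.5,"dz": 0,"rx": 0,"ry": 0,"rz": 0,"gripper": 1},{"dx": 11,"dy": -38.5,"dz": 0,"rx": 0,"ry": 0,"rz": 0,"gripper": 1},{"dx": 11,"dy": -38.5,"dz": 0,"rx": 0,"ry": 0,"rz": 0,"gripper": 1},{"dx": 3,"dy": -5,"dz": 5,"rx": 0,"ry": -4.4,"rz": 0,"gripper": 1},{"dx": 3.5,"dy": -5,"dz": 5,"rx": 0,"ry": -4.4,"rz": 0,"gripper": 1},{"dx": 3.5,"dy": -5,"dz": 4.5,"rx": 0,"ry": -4.4,"rz": 0,"gripper": 1},{"dx": 4,"dy": -5,"dz": 4,"rx": 0,"ry": -4.4,"rz": 0,"gripper": 1},{"dx": 4.5,"dy": -5,"dz": 4,"rx": 0,"ry": -4.4,"rz": 0,"gripper": 1},{"dx": 4.5,"dy": -5,"dz": 3.5,"rx": 0,"ry": -4.4,"rz": 0,"gripper": 1},{"dx": 5,"dy": -5,"dz": 3,"rx": 0,"ry": -4.3,"rz": 0,"gripper": 1},{"dx": 5,"dy": -5,"dz": 3,"rx": 0,"ry": -4.3,"rz": 0,"gripper": 1},{"dx": 0,"dy": 0,"dz": 0,"rx": 0,"ry": 0,"rz": 0,"gripper": 1}]'

```text
clock: 4.22
tcp_pos: [0.6157, 0.2443, 0.2793]
orientation: [2.96, 0.153, -0.94]
contact_force: [-0.3, 0.9, -0.2]
grip_width: 0.0854
gripper_force: 0.0
```

Run:
```python
from h import *
o=r.get_obs();print(o['clock'],o['joints'].round(3),o['tcp_pos'].round(4))
G=frame(CUP,(68,0,40));Q=tool(CUP[2],-A)
pre=tcp(G,Q,.08)
print((R.from_rotvec(o['orientation']).inv()*Q).as_rotvec(degrees=True))
rows([(pre,Q,6),(tcp(G,Q),Q,8)])
```

```text
4.225 [-0.225  0.815 -0.352  1.019  0.005  1.908 -2.013] [0.6157 0.2443 0.2793]
[0.21864378 0.2254765  0.19751508]
1 6 d [16.9  0.3 23. ] r [0.04 0.04 0.03]
6 6 d [16.8  0.3 23.1] r [0.04 0.04 0.03]
-- [0.6189 0.2428 0.108 ]
1 8 d [ 0.  0. 10.] r [0. 0. 0.]
8 8 d [ 0.  0. 10.] r [0. 0. 0.]
-- [0.5733 0.2383 0.0425]
```

Request:
step_arm --moves '[{"dx": 17,"dy": 0,"dz": 23,"rx": 0,"ry": 0,"rz": 0,"gripper": 1},{"dx": 17,"dy": 0,"dz": 23,"rx": 0,"ry": 0,"rz": 0,"gripper": 1},{"dx": 17,"dy": 0,"dz": 23,"rx": 0,"ry": 0,"rz": 0,"gripper": 1},{"dx": 17,"dy": 0,"dz": 23,"rx": 0,"ry": 0,"rz": 0,"gripper": 1},{"dx": 17,"dy": 0,"dz": 23,"rx": 0,"ry": 0,"rz": 0,"gripper": 1},{"dx": 17,"dy": 1,"dz": 23,"rx": 0,"ry": 0,"rz": 0,"gripper": 1},{"dx": 0,"dy": 0,"dz": 10,"rx": 0,"ry": 0,"rz": 0,"gripper": 1},{"dx": 0,"dy": 0,"dz": 10,"rx": 0,"ry": 0,"rz": 0,"gripper": 1},{"dx": 0,"dy": 0,"dz": 10,"rx": 0,"ry": 0,"rz": 0,"gripper": 1},{"dx": 0,"dy": 0,"dz": 10,"rx": 0,"ry": 0,"rz": 0,"gripper": 1},{"dx": 0,"dy": 0,"dz": 0,"rx": 0,"ry": 0,"rz": 0,"gripper": 1}]'

```text
clock: 5.6
tcp_pos: [0.5967, 0.2412, 0.0777]
orientation: [2.962, 0.154, -0.935]
contact_force: [0.1, 0.5, -0.1]
grip_width: 0.0853
gripper_force: 0.0
```

Run:
```python
from h import *
o=r.get_obs();print(o['clock'],o['joints'].round(3),o['tcp_pos'].round(4))
G=frame(CUP,(68,0,40));Q=tool(CUP[2],-A)
rows([(tcp(G,Q),Q,4)])
t=cv2.resize(r.grab_frame("top")[150:260,110:240],None,fx=3,fy=3);s=cv2.resize(r.grab_frame("scene")[300:400,200:380],None,fx=2.2,fy=2.2)
c=np.zeros((330,800,3),np.uint8);c[:t.shape[0],:t.shape[1]]=t;c[:s.shape[0],392:392+s.shape[1]]=s;cv2.imwrite("pics/g.png",c)
```

```text
5.6 [-0.212  0.952 -0.346  1.227  0.056  1.571 -1.985] [0.5967 0.2412 0.0777]
1 4 d [ 0.2  0.1 10.6] r [0.05 0.01 0.06]
4 4 d [ 0.2  0.1 10.6] r [0.05 0.01 0.06]
-- [0.5733 0.2383 0.0425]
```

View pics/g.png

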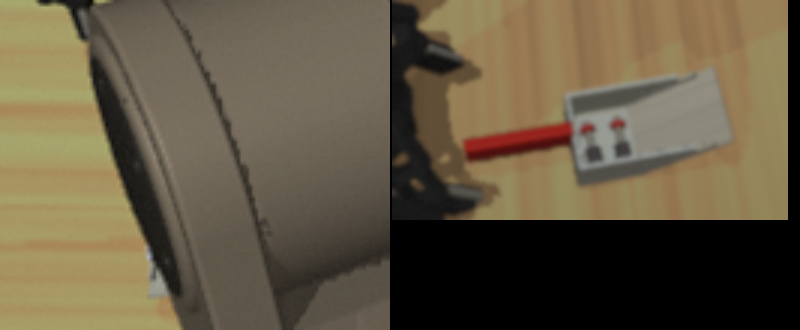

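The left part of the picture shows only the arm covering the top view. On the right, the open fingers at (440,60) and (455,195) straddle the red handle at (515,145), so I'll go on to the grasp.

Request:
step_arm --moves '[{"dx": 0,"dy": 0,"dz": 10.5,"rx": 0,"ry": 0,"rz": 0,"gripper": 1},{"dx": 0,"dy": 0,"dz": 10.5,"rx": 0,"ry": 0,"rz": 0,"gripper": 1},{"dx": 0,"dy": 0,"dz": 10.5,"rx": 0,"ry": 0,"rz": 0,"gripper": 1},{"dx": 0,"dy": 0,"dz": 10.5,"rx": 0,"ry": 0,"rz": 0,"gripper": 1},{"dx": 0,"dy": 0,"dz": 0,"rx": 0,"ry": 0,"rz": 0,"gripper": 1},{"dx": 0,"dy": 0,"dz": 0,"rx": 0,"ry": 0,"rz": 0,"gripper": -1},{"dx": 0,"dy": 0,"dz": 0,"rx": 0,"ry": 0,"rz": 0,"gripper": -1},{"dx": 0,"dy": 0,"dz": 0,"rx": 0,"ry": 0,"rz": 0,"gripper": -1},{"dx": 0,"dy": 0,"dz": 0,"rx": 0,"ry": 0,"rz": 0,"gripper": -1},{"dx": 0,"dy": 0,"dz": 0,"rx": 0,"ry": 0,"rz": 0,"gripper": -1},{"dx": 0,"dy": 0,"dz": 0,"rx": 0,"ry": 0,"rz": 0,"gripper": -1},{"dx": 0,"dy": 0,"dz": 0,"rx": 0,"ry": 0,"rz": 0,"gripper": -1},{"dx": 0,"dy": 0,"dz": 0,"rx": 0,"ry": 0,"rz": 0,"gripper": -1}]' --grip_force 80

```text
clock: 7.32
tcp_pos: [0.5737, 0.2389, 0.0438]
orientation: [2.963, 0.154, -0.934]
contact_force: [2.0, 0.4, 2.9]
grip_width: 0.0076
gripper_force: 78.7
```

Run:
```python
from h import *
o=r.get_obs();print(o['clock'],o['joints'].round(3),o['tcp_pos'].round(4),o['grip_width'],o['gripper_force'],o['contact_force'])
Q=R.from_rotvec(o['orientation'])
# cup relative to TCP, from fitted cup pose
C=R.from_euler('z',CUP[2]); 
g=C.inv().apply(o['tcp_pos']-np.array([CUP[0],CUP[1],0])); q=C.inv()*Q
np.savez('grasp.npz',g=g,q=q.as_quat(),p=o['tcp_pos'],Q=Q.as_quat())
print(g.round(4))
s=cv2.resize(r.grab_frame("scene")[300:400,200:380],None,fx=3,fy=3);cv2.imwrite("pics/g2.png",s)
```

```text
7.325 [-0.208  0.957 -0.35   1.308  0.061  1.485 -1.99 ] [0.5737 0.2389 0.0438] 0.007625585655612414 78.6675488948822 [2.03824094 0.3948499  2.94085648]
[0.0702 0.0006 0.0438]
```

View pics/g2.png

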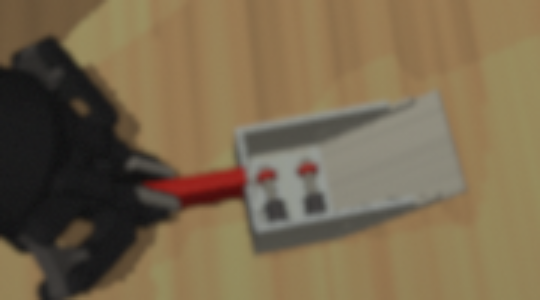

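The handle is gripped (fingers at (150,185)) and both bits are still in the cup. Next I'll work out the lift and the carry over the hinge.

```bash
cat >> h.py <<'E'
def pose(f,ref,P,th):
    """TCP pose placing the cup point ref (x,z mm) at P (mm, frame f), tipped th deg"""
    z=np.load('grasp.npz'); C=R.from_euler('z',f[2])*R.from_euler('y',-th,degrees=True)
    o=frame(f,P)-C.apply(np.array([ref[0],0,ref[1]])/1e3)
    return o+C.apply(z['g']), C*R.from_quat(z['q'])
E
python3 - <<'E'
from h import *
K=(-22,0)
print(pose(CUP,(0,0),(0,0,0),0)[0])
rows([(*pose(CUP,(0,0),(0,0,40),0),4),(*pose(CUP,(0,0),(0,0,210),25),8),(*pose(BIN,K,(95,0,195),25),10)])
E
```

```text
[0.57366281 0.23892816 0.04383304]
1 4 d [-5.7  0.  -8.2] r [ 0. -0.  0.]
4 4 d [-5.7  0.  -8.2] r [ 0. -0.  0.]
-- [0.5737 0.2389 0.0838]
1 8 d [-16.6  -0.  -18.2] r [-0.01  3.12  0.01]
2 8 d [-15.6  -0.  -19.1] r [-0.01  3.12  0.01]
3 8 d [-14.5  -0.  -19.9] r [-0.01  3.12  0.01]
4 8 d [-13.4   0.  -20.7] r [-0.01  3.12  0.01]
5 8 d [-12.2   0.  -21.4] r [-0.01  3.12  0.01]
6 8 d [-11.1   0.  -22. ] r [-0.01  3.12  0.01]
7 8 d [ -9.8   0.  -22.6] r [-0.01  3.12  0.01]
8 8 d [ -8.6   0.  -23.1] r [-0.01  3.12  0.01]
-- [0.5487 0.2364 0.2794]
1 10 d [14.4 22.7 -1.9] r [-0.05  0.   -0.3 ]
10 10 d [13.3 23.4 -1.7] r [-0.05  0.   -0.3 ]
-- [0.7164 0.0253 0.2737]
```

Request:
step_arm --moves '[{"dx": -5.5,"dy": 0,"dz": -8,"rx": 0,"ry": 0,"rz": 0,"gripper": -1},{"dx": -5.5,"dy": 0,"dz": -8,"rx": 0,"ry": 0,"rz": 0,"gripper": -1},{"dx": -5.5,"dy": 0,"dz": -8,"rx": 0,"ry": 0,"rz": 0,"gripper": -1},{"dx": -6,"dy": 0,"dz": -8.5,"rx": 0,"ry": 0,"rz": 0,"gripper": -1},{"dx": -16.5,"dy": 0,"dz": -18,"rx": 0,"ry": 3.1,"rz": 0,"gripper": -1},{"dx": -15.5,"dy": 0,"dz": -19,"rx": 0,"ry": 3.1,"rz": 0,"gripper": -1},{"dx": -14.5,"dy": 0,"dz": -20,"rx": 0,"ry": 3.1,"rz": 0,"gripper": -1},{"dx": -13.5,"dy": 0,"dz": -20.5,"rx": 0,"ry": 3.1,"rz": 0,"gripper": -1},{"dx": -12,"dy": 0,"dz": -21.5,"rx": 0,"ry": 3.1,"rz": 0,"gripper": -1},{"dx": -11,"dy": 0,"dz": -22,"rx": 0,"ry": 3.1,"rz": 0,"gripper": -1},{"dx": -10,"dy": 0,"dz": -22.5,"rx": 0,"ry": 3.1,"rz": 0,"gripper": -1},{"dx": -8.5,"dy": 0,"dz": -23,"rx": 0,"ry": 3.1,"rz": 0,"gripper": -1},{"dx": 0,"dy": 0,"dz": 0,"rx": 0,"ry": 0,"rz": 0,"gripper": -1}]'

```text
clock: 9.0
tcp_pos: [0.5488, 0.2372, 0.2811]
orientation: [3.118, 0.164, -0.272]
contact_force: [-0.8, -0.8, -2.5]
grip_width: 0.0076
gripper_force: 78.3
```

Request:
step_arm --moves '[{"dx": 14.5,"dy": 22.5,"dz": -2,"rx": 0,"ry": 0,"rz": -0.3,"gripper": -1},{"dx": 14.5,"dy": 22.5,"dz": -2,"rx": 0,"ry": 0,"rz": -0.3,"gripper": -1},{"dx": 14,"dy": 23,"dz": -2,"rx": 0,"ry": 0,"rz": -0.3,"gripper": -1},{"dx": 14,"dy": 23,"dz": -2,"rx": 0,"ry": 0,"rz": -0.3,"gripper": -1},{"dx": 14,"dy": 23,"dz": -2,"rx": 0,"ry": 0,"rz": -0.3,"gripper": -1},{"dx": 14,"dy": 23,"dz": -2,"rx": 0,"ry": 0,"rz": -0.3,"gripper": -1},{"dx": 13.5,"dy": 23,"dz": -2,"rx": 0,"ry": 0,"rz": -0.3,"gripper": -1},{"dx": 13.5,"dy": 23,"dz": -2,"rx": 0,"ry": 0,"rz": -0.3,"gripper": -1},{"dx": 13.5,"dy": 23.5,"dz": -1.5,"rx": 0,"ry": 0,"rz": -0.3,"gripper": -1},{"dx": 13.5,"dy": 23.5,"dz": -1.5,"rx": 0,"ry": 0,"rz": -0.3,"gripper": -1},{"dx": 0,"dy": 0,"dz": 0,"rx": 0,"ry": 0,"rz": 0,"gripper": -1},{"dx": 0,"dy": 0,"dz": 0,"rx": 0,"ry": 0,"rz": 0,"gripper": -1}]'

```text
clock: 10.5
tcp_pos: [0.7166, 0.0265, 0.2697]
orientation: [3.116, 0.244, -0.284]
contact_force: [0.4, 0.0, -2.4]
grip_width: 0.0079
gripper_force: 78.4
```

Run:
```python
from h import *
K=(-22,0)
o=r.get_obs();print(o['clock'],o['joints'].round(3),o['tcp_pos'].round(4),o['grip_width'],o['contact_force'])
rows([(*pose(BIN,K,(78,0,152),33),6),(*pose(BIN,K,(68,0,138),50),6),(*pose(BIN,K,(64,0,128),65),4),(*pose(BIN,K,(60,0,112),77),4)])
cv2.imwrite("pics/s3.png",cv2.resize(r.grab_frame("scene")[100:330,130:400],None,fx=2.4,fy=2.4))
```

```text
10.5 [ 0.049  0.65  -0.301  1.21   0.161  1.488 -1.652] [0.7166 0.0265 0.2697] 0.007918009390844477 [ 0.38796158  0.03458178 -2.43787339]
1 6 d [-3.8  0.2  5.9] r [-0.12  1.4   0.  ]
2 6 d [-4.   0.2  5.8] r [-0.12  1.4   0.  ]
3 6 d [-4.1  0.2  5.7] r [-0.12  1.4   0.  ]
4 6 d [-4.2  0.2  5.6] r [-0.12  1.4   0.  ]
5 6 d [-4.4  0.2  5.5] r [-0.12  1.4   0.  ]
6 6 d [-4.5  0.2  5.4] r [-0.12  1.4   0.  ]
-- [0.6882 0.021  0.239 ]
1 6 d [-6.3 -0.   0.6] r [-0.01  2.83  0.01]
2 6 d [-6.3 -0.   0.3] r [-0.01  2.83  0.01]
3 6 d [-6.3 -0.  -0. ] r [-0.01  2.83  0.01]
4 6 d [-6.3 -0.  -0.4] r [-0.01  2.83  0.01]
5 6 d [-6.3 -0.  -0.7] r [-0.01  2.83  0.01]
6 6 d [-6.2 -0.  -1. ] r [-0.01  2.83  0.01]
-- [0.6509 0.0153 0.2368]
1 4 d [-7.8 -0.  -0.3] r [-0.01  3.75  0.01]
2 4 d [-7.7 -0.  -0.9] r [-0.01  3.75  0.01]
3 4 d [-7.7 -0.  -1.4] r [-0.01  3.75  0.01]
4 4 d [-7.6 -0.  -1.9] r [-0.01  3.75  0.01]
-- [0.6208 0.0106 0.2301]
1 4 d [-7.8 -0.   0.8] r [-0.01  3.    0.01]
2 4 d [-7.8 -0.   0.4] r [-0.01  3.    0.01]
3 4 d [-7.8 -0.   0. ] r [-0.01  3.    0.01]
4 4 d [-7.8 -0.  -0.4] r [-0.01  3.    0.01]
-- [0.5959 0.0068 0.2117]
```

View pics/s3.png

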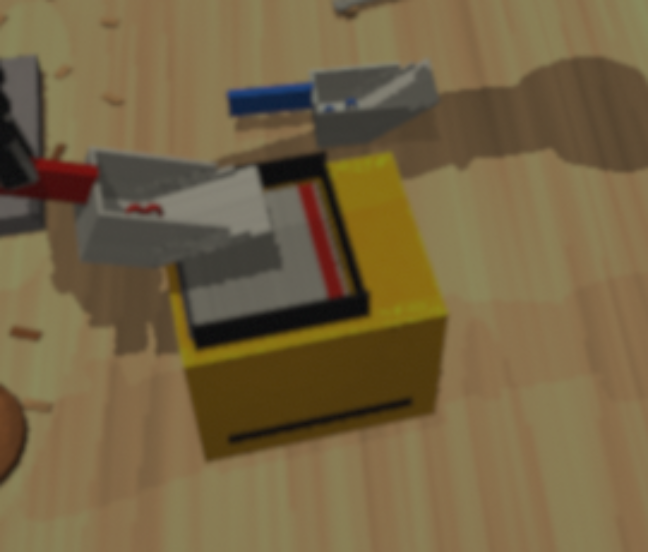

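The cup hangs over the hinge side, with its rim at (270,210) above the flap. Both bits are still inside at (145,210), and the blue cup hasn't moved. Next I lower it and start tipping.

Request:
step_arm --moves '[{"dx": -4,"dy": 0,"dz": 6,"rx": -0.1,"ry": 1.4,"rz": 0,"gripper": -1},{"dx": -4,"dy": 0,"dz": 6,"rx": -0.1,"ry": 1.4,"rz": 0,"gripper": -1},{"dx": -4,"dy": 0,"dz": 5.5,"rx": -0.1,"ry": 1.4,"rz": 0,"gripper": -1},{"dx": -4,"dy": 0.5,"dz": 5.5,"rx": -0.1,"ry": 1.4,"rz": 0,"gripper": -1},{"dx": -4.5,"dy": 0.5,"dz": 5.5,"rx": -0.1,"ry": 1.4,"rz": 0,"gripper": -1},{"dx": -4.5,"dy": 0,"dz": 5.5,"rx": -0.1,"ry": 1.4,"rz": 0,"gripper": -1},{"dx": 0,"dy": 0,"dz": 0,"rx": 0,"ry": 0,"rz": 0,"gripper": -1},{"dx": 0,"dy": 0,"dz": 0,"rx": 0,"ry": 0,"rz": 0,"gripper": -1}]'

```text
clock: 11.55
tcp_pos: [0.689, 0.0213, 0.2407]
orientation: [3.128, 0.246, -0.049]
contact_force: [-0.0, 0.3, -1.9]
grip_width: 0.0075
gripper_force: 78.4
```

Run:
```python
from h import *
K=(-22,0)
o=r.get_obs();print(o['clock'],o['joints'].round(3),o['tcp_pos'].round(4),o['contact_force'])
rows([(*pose(BIN,K,(68,0,138),50),6),(*pose(BIN,K,(64,0,128),65),4),(*pose(BIN,K,(60,0,112),77),4)])
```

```text
11.55 [ 0.093  0.533 -0.322  1.462  0.173  1.206 -1.667] [0.689  0.0213 0.2407] [-0.0452598   0.33175274 -1.94181264]
1 6 d [-6.4  0.   0.9] r [-0.03  2.8   0.01]
2 6 d [-6.4  0.   0.5] r [-0.03  2.8   0.01]
3 6 d [-6.5  0.   0.2] r [-0.03  2.8   0.01]
4 6 d [-6.5  0.  -0.1] r [-0.03  2.8   0.01]
5 6 d [-6.4  0.  -0.4] r [-0.03  2.8   0.01]
6 6 d [-6.4  0.  -0.7] r [-0.03  2.8   0.01]
-- [0.6509 0.0153 0.2368]
1 4 d [-7.8 -0.  -0.3] r [-0.01  3.75  0.01]
2 4 d [-7.7 -0.  -0.9] r [-0.01  3.75  0.01]
3 4 d [-7.7 -0.  -1.4] r [-0.01  3.75  0.01]
4 4 d [-7.6 -0.  -1.9] r [-0.01  3.75  0.01]
-- [0.6208 0.0106 0.2301]
1 4 d [-7.8 -0.   0.8] r [-0.01  3.    0.01]
2 4 d [-7.8 -0.   0.4] r [-0.01  3.    0.01]
3 4 d [-7.8 -0.   0. ] r [-0.01  3.    0.01]
4 4 d [-7.8 -0.  -0.4] r [-0.01  3.    0.01]
-- [0.5959 0.0068 0.2117]
```

Request:
step_arm --moves '[{"dx": -6.5,"dy": 0,"dz": 1,"rx": 0,"ry": 2.8,"rz": 0,"gripper": -1},{"dx": -6.5,"dy": 0,"dz": 0.5,"rx": 0,"ry": 2.8,"rz": 0,"gripper": -1},{"dx": -6.5,"dy": 0,"dz": 0,"rx": 0,"ry": 2.8,"rz": 0,"gripper": -1},{"dx": -6.5,"dy": 0,"dz": 0,"rx": 0,"ry": 2.8,"rz": 0,"gripper": -1},{"dx": -6.5,"dy": 0,"dz": -0.5,"rx": 0,"ry": 2.8,"rz": 0,"gripper": -1},{"dx": -6.5,"dy": 0,"dz": -0.5,"rx": 0,"ry": 2.8,"rz": 0,"gripper": -1},{"dx": -7.5,"dy": 0,"dz": -0.5,"rx": 0,"ry": 3.7,"rz": 0,"gripper": -1},{"dx": -7.5,"dy": 0,"dz": -1,"rx": 0,"ry": 3.7,"rz": 0,"gripper": -1},{"dx": -7.5,"dy": 0,"dz": -1.5,"rx": 0,"ry": 3.7,"rz": 0,"gripper": -1},{"dx": -7.5,"dy": 0,"dz": -2,"rx": 0,"ry": 3.7,"rz": 0,"gripper": -1},{"dx": 0,"dy": 0,"dz": 0,"rx": 0,"ry": 0,"rz": 0,"gripper": -1}]'

```text
clock: 12.92
tcp_pos: [0.6222, 0.0102, 0.2332]
orientation: [-2.988, -0.235, -0.804]
contact_force: [-0.8, -0.5, 5.8]
grip_width: 0.008
gripper_force: 79.3
```

Run:
```python
from h import *
K=(-22,0)
o=r.get_obs();print(o['clock'],o['joints'].round(3),o['tcp_pos'].round(4),o['contact_force'],o['grip_width'])
rows([(*pose(BIN,K,(60,0,112),77),4)])
```

```text
12.925 [ 0.231  0.202 -0.374  2.074  0.158  0.356 -1.663] [0.6222 0.0102 0.2332] [-0.79809132 -0.54573096  5.7683748 ] 0.00802976363827642
1 4 d [-8.4 -0.2  1.3] r [-0.05  2.97  0.01]
2 4 d [-8.5 -0.2  0.9] r [-0.05  2.97  0.01]
3 4 d [-8.5 -0.2  0.4] r [-0.05  2.97  0.01]
4 4 d [-8.5 -0.2  0. ] r [-0.05  2.97  0.01]
-- [0.5959 0.0068 0.2117]
```

Request:
step_arm --moves '[{"dx": -8,"dy": 0,"dz": 1.5,"rx": 0,"ry": 2.5,"rz": 0,"gripper": -1},{"dx": -8,"dy": 0,"dz": 1,"rx": 0,"ry": 2.5,"rz": 0,"gripper": -1},{"dx": 0,"dy": 0,"dz": 0,"rx": 0,"ry": 0,"rz": 0,"gripper": -1},{"dx": 0,"dy": 0,"dz": 0,"rx": 0,"ry": 0,"rz": 0,"gripper": -1},{"dx": 0,"dy": 0,"dz": 0,"rx": 0,"ry": 0,"rz": 0,"gripper": -1},{"dx": 0,"dy": 0,"dz": 0,"rx": 0,"ry": 0,"rz": 0,"gripper": -1},{"dx": 0,"dy": 0,"dz": 0,"rx": 0,"ry": 0,"rz": 0,"gripper": -1},{"dx": 0,"dy": 0,"dz": 0,"rx": 0,"ry": 0,"rz": 0,"gripper": -1}]'

```text
clock: 13.92
tcp_pos: [0.6088, 0.008, 0.2201]
orientation: [-2.946, -0.231, -0.924]
contact_force: [-3.1, -0.8, 3.4]
grip_width: 0.0077
gripper_force: 79.1
```

Run:
```python
from h import *
K=(-22,0)
o=r.get_obs();print(o['clock'],o['joints'].round(3),o['tcp_pos'].round(4),o['contact_force'],o['grip_width'])
rows([(*pose(BIN,K,(61,0,116),72),2)])
t=cv2.resize(r.grab_frame("top")[120:240,220:340],None,fx=3,fy=3);s=cv2.resize(r.grab_frame("scene")[110:320,150:360],None,fx=2,fy=2)
c=np.zeros((420,800,3),np.uint8);c[:t.shape[0],:t.shape[1]]=t;c[:s.shape[0],370:370+s.shape[1]]=s;cv2.imwrite("pics/p4.png",c)
```

```text
13.925 [ 0.229  0.183 -0.359  2.175  0.186  0.19  -1.69 ] [0.6088 0.008  0.2201] [-3.11905502 -0.8001613   3.4259135 ] 0.00766829675368149
1 2 d [-2.1 -0.4  0.3] r [-0.11  1.1  -0.01]
2 2 d [-2.2 -0.4  0.2] r [-0.11  1.1  -0.01]
-- [0.6055 0.0083 0.2172]
```

View pics/p4.png

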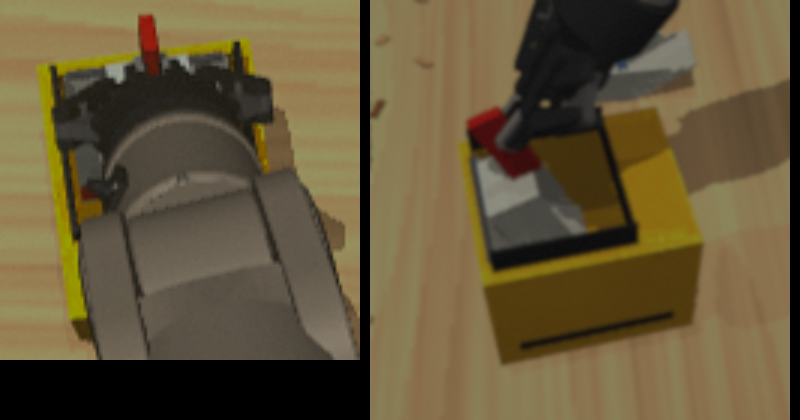

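The scene view shows the flap well open, with the inside of the bin visible at (570,200) and the cup tipped into the port with no bits in sight. I'll hold, wiggle a little, then back out along the same path.

Request:
step_arm --moves '[{"dx": 0,"dy": 4,"dz": 0,"rx": 0,"ry": 0,"rz": 0,"gripper": -1},{"dx": 0,"dy": -8,"dz": 0,"rx": 0,"ry": 0,"rz": 0,"gripper": -1},{"dx": 0,"dy": 8,"dz": 0,"rx": 0,"ry": 0,"rz": 0,"gripper": -1},{"dx": 0,"dy": -4,"dz": 0,"rx": 0,"ry": 0,"rz": 0,"gripper": -1},{"dx": 0,"dy": 0,"dz": 0,"rx": 0,"ry": 0,"rz": 0,"gripper": -1},{"dx": 0,"dy": 0,"dz": 0,"rx": 0,"ry": 0,"rz": 0,"gripper": -1},{"dx": 0,"dy": 0,"dz": 0,"rx": 0,"ry": 0,"rz": 0,"gripper": -1}]'

```text
clock: 14.9
tcp_pos: [0.6082, 0.007, 0.2195]
orientation: [-2.948, -0.231, -0.922]
contact_force: [-3.5, -4.0, 2.0]
grip_width: 0.0077
gripper_force: 78.9
```

Run:
```python
from h import *
K=(-22,0)
o=r.get_obs();print(o['clock'],o['joints'].round(3),o['tcp_pos'].round(4),o['contact_force'],o['grip_width'])
rows([(*pose(BIN,K,(65,0,130),65),3),(*pose(BIN,K,(70,0,143),50),4),(*pose(BIN,K,(80,0,156),33),4),(*pose(BIN,K,(95,0,197),20),6)])
```

```text
14.9 [ 0.23   0.183 -0.358  2.176  0.188  0.191 -1.691] [0.6082 0.007  0.2195] [-3.4509019  -3.96718673  2.01092319] 0.007746523062869003
1 3 d [ 6.2 -0.5 -0.8] r [-0.04 -1.57 -0.01]
2 3 d [ 6.2 -0.5 -0.9] r [-0.04 -1.57 -0.01]
3 3 d [ 6.2 -0.5 -1.1] r [-0.04 -1.57 -0.01]
-- [0.6218 0.0108 0.2321]
1 4 d [8.  0.  1.8] r [ 0.01 -3.75 -0.01]
2 4 d [8.1 0.  1.3] r [ 0.01 -3.75 -0.01]
3 4 d [8.2 0.  0.8] r [ 0.01 -3.75 -0.01]
4 4 d [8.2 0.  0.2] r [ 0.01 -3.75 -0.01]
-- [0.6529 0.0156 0.2418]
1 4 d [9.2 0.  2.2] r [ 0.02 -4.25 -0.01]
2 4 d [9.3 0.  1.5] r [ 0.02 -4.25 -0.01]
3 4 d [9.4 0.  0.8] r [ 0.02 -4.25 -0.01]
4 4 d [9.4 0.  0.1] r [ 0.02 -4.25 -0.01]
-- [0.6902 0.0213 0.243 ]
1 6 d [ 5.4  0.  -4.6] r [ 0.01 -2.17 -0.01]
2 6 d [ 5.2  0.  -4.8] r [ 0.01 -2.17 -0.01]
3 6 d [ 5.  0. -5.] r [ 0.01 -2.17 -0.01]
4 6 d [ 4.8  0.  -5.2] r [ 0.01 -2.17 -0.01]
5 6 d [ 4.6  0.  -5.4] r [ 0.01 -2.17 -0.01]
6 6 d [ 4.4  0.  -5.6] r [ 0.01 -2.17 -0.01]
-- [0.723  0.0264 0.2697]
```

Request:
step_arm --moves '[{"dx": 6,"dy": -0.5,"dz": -1,"rx": 0,"ry": -1.6,"rz": 0,"gripper": -1},{"dx": 6,"dy": -0.5,"dz": -1,"rx": 0,"ry": -1.6,"rz": 0,"gripper": -1},{"dx": 6,"dy": -0.5,"dz": -1,"rx": 0,"ry": -1.6,"rz": 0,"gripper": -1},{"dx": 8,"dy": 0,"dz": 2,"rx": 0,"ry": -3.7,"rz": 0,"gripper": -1},{"dx": 8,"dy": 0,"dz": 1.5,"rx": 0,"ry": -3.7,"rz": 0,"gripper": -1},{"dx": 8,"dy": 0,"dz": 1,"rx": 0,"ry": -3.7,"rz": 0,"gripper": -1},{"dx": 8,"dy": 0,"dz": 0,"rx": 0,"ry": -3.7,"rz": 0,"gripper": -1},{"dx": 9,"dy": 0,"dz": 2,"rx": 0,"ry": -4.2,"rz": 0,"gripper": -1},{"dx": 9.5,"dy": 0,"dz": 1.5,"rx": 0,"ry": -4.2,"rz": 0,"gripper": -1},{"dx": 9.5,"dy": 0,"dz": 1,"rx": 0,"ry": -4.2,"rz": 0,"gripper": -1},{"dx": 9.5,"dy": 0,"dz": 0,"rx": 0,"ry": -4.2,"rz": 0,"gripper": -1},{"dx": 5.5,"dy": 0,"dz": -4.5,"rx": 0,"ry": -2.2,"rz": 0,"gripper": -1},{"dx": 5,"dy": 0,"dz": -5,"rx": 0,"ry": -2.2,"rz": 0,"gripper": -1},{"dx": 5,"dy": 0,"dz": -5,"rx": 0,"ry": -2.2,"rz": 0,"gripper": -1},{"dx": 5,"dy": 0,"dz": -5,"rx": 0,"ry": -2.2,"rz": 0,"gripper": -1},{"dx": 4.5,"dy": 0,"dz": -5.5,"rx": 0,"ry": -2.2,"rz": 0,"gripper": -1},{"dx": 4.5,"dy": 0,"dz": -5.5,"rx": 0,"ry": -2.2,"rz": 0,"gripper": -1},{"dx": 0,"dy": 0,"dz": 0,"rx": 0,"ry": 0,"rz": 0,"gripper": -1}]'

```text
clock: 17.15
tcp_pos: [0.7238, 0.0286, 0.2685]
orientation: [3.086, 0.243, -0.398]
contact_force: [-0.6, -0.3, -2.4]
grip_width: 0.008
gripper_force: 78.5
```

Run:
```python
from h import *
o=r.get_obs();print(o['clock'],o['joints'].round(3),o['tcp_pos'].round(4),o['contact_force'],o['grip_width'])
rows([(*pose(CUP,(0,0),(0,0,215),20),11),(*pose(CUP,(0,0),(0,0,40),0),8),(*pose(CUP,(0,0),(0,0,2),0),6)])
cv2.imwrite("pics/s5.png",cv2.resize(r.grab_frame("scene")[100:330,130:400],None,fx=2.4,fy=2.4))
```

```text
17.15 [ 0.027  0.712 -0.298  1.115  0.176  1.596 -1.658] [0.7238 0.0286 0.2685] [-0.56197572 -0.25727584 -2.42607908] 0.007978437335520089
1 11 d [-12.1 -21.1   2.1] r [ 0.07 -0.03  0.27]
11 11 d [-13.1 -20.5   2.4] r [ 0.07 -0.03  0.27]
-- [0.5545 0.237  0.2802]
1 8 d [ 8.7 -0.  23.1] r [ 0.01 -2.5  -0.01]
2 8 d [ 9.7 -0.  22.7] r [ 0.01 -2.5  -0.01]
3 8 d [10.6 -0.  22.2] r [ 0.01 -2.5  -0.01]
4 8 d [11.6 -0.  21.8] r [ 0.01 -2.5  -0.01]
5 8 d [12.5 -0.  21.2] r [ 0.01 -2.5  -0.01]
6 8 d [13.5  0.  20.7] r [ 0.01 -2.5  -0.01]
7 8 d [14.3  0.  20.1] r [ 0.01 -2.5  -0.01]
8 8 d [15.2  0.  19.4] r [ 0.01 -2.5  -0.01]
-- [0.5737 0.2389 0.0838]
1 6 d [3.6 0.  5.2] r [0. 0. 0.]
6 6 d [3.6 0.  5.2] r [0. 0. 0.]
-- [0.5737 0.2389 0.0458]
```

View pics/s5.png

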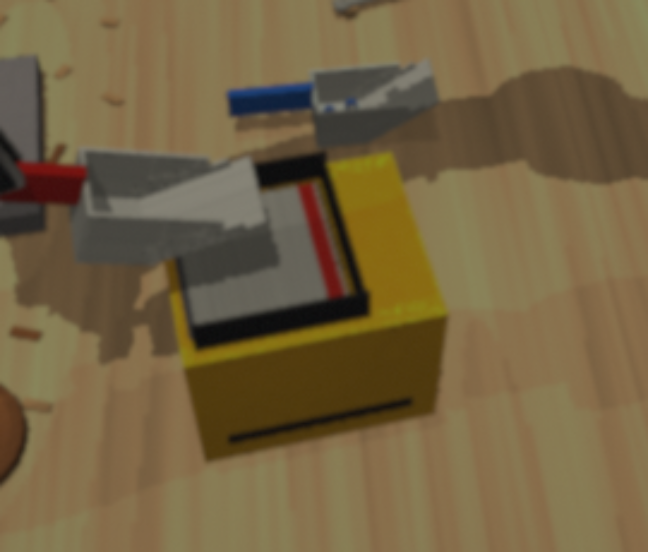

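The flap is shut, with its strip flush at (320,240). No bits show in the cup or on the flap, where red rings showed earlier at (145,210). I'll return the cup to its place.

Request:
step_arm --moves '[{"dx": -12,"dy": -21,"dz": 2,"rx": 0,"ry": 0,"rz": 0.3,"gripper": -1},{"dx": -12,"dy": -21,"dz": 2,"rx": 0,"ry": 0,"rz": 0.3,"gripper": -1},{"dx": -12.5,"dy": -21,"dz": 2,"rx": 0,"ry": 0,"rz": 0.3,"gripper": -1},{"dx": -12.5,"dy": -21,"dz": 2,"rx": 0,"ry": 0,"rz": 0.3,"gripper": -1},{"dx": -12.5,"dy": -21,"dz": 2,"rx": 0,"ry": 0,"rz": 0.3,"gripper": -1},{"dx": -12.5,"dy": -21,"dz": 2,"rx": 0.1,"ry": 0,"rz": 0.3,"gripper": -1},{"dx": -12.5,"dy": -21,"dz": 2.5,"rx": 0.1,"ry": 0,"rz": 0.3,"gripper": -1},{"dx": -13,"dy": -20.5,"dz": 2.5,"rx": 0.1,"ry": 0,"rz": 0.3,"gripper": -1},{"dx": -13,"dy": -20.5,"dz": 2.5,"rx": 0.1,"ry": 0,"rz": 0.3,"gripper": -1},{"dx": -13,"dy": -20.5,"dz": 2.5,"rx": 0.1,"ry": 0,"rz": 0.2,"gripper": -1},{"dx": -13,"dy": -20.5,"dz": 2.5,"rx": 0.1,"ry": 0,"rz": 0,"gripper": -1},{"dx": 0,"dy": 0,"dz": 0,"rx": 0,"ry": 0,"rz": 0,"gripper": -1}]'

```text
clock: 18.7
tcp_pos: [0.5518, 0.2392, 0.2804]
orientation: [3.095, 0.168, -0.401]
contact_force: [0.3, 0.5, -2.2]
grip_width: 0.0076
gripper_force: 78.5
```

Request:
step_arm --moves '[{"dx": 8.5,"dy": 0,"dz": 23,"rx": 0,"ry": -2.5,"rz": 0,"gripper": -1},{"dx": 9.5,"dy": 0,"dz": 22.5,"rx": 0,"ry": -2.5,"rz": 0,"gripper": -1},{"dx": 10.5,"dy": 0,"dz": 22,"rx": 0,"ry": -2.5,"rz": 0,"gripper": -1},{"dx": 11.5,"dy": 0,"dz": 22,"rx": 0,"ry": -2.5,"rz": 0,"gripper": -1},{"dx": 12.5,"dy": 0,"dz": 21,"rx": 0,"ry": -2.5,"rz": 0,"gripper": -1},{"dx": 13.5,"dy": 0,"dz": 20.5,"rx": 0,"ry": -2.5,"rz": 0,"gripper": -1},{"dx": 14.5,"dy": 0,"dz": 20,"rx": 0,"ry": -2.5,"rz": 0,"gripper": -1},{"dx": 15,"dy": 0,"dz": 19,"rx": 0,"ry": -2.5,"rz": 0,"gripper": -1},{"dx": 0,"dy": 0,"dz": 0,"rx": 0,"ry": 0,"rz": 0,"gripper": -1},{"dx": 0,"dy": 0,"dz": 0,"rx": 0,"ry": 0,"rz": 0,"gripper": -1}]'

```text
clock: 19.95
tcp_pos: [0.574, 0.2377, 0.0857]
orientation: [2.962, 0.153, -0.925]
contact_force: [0.2, 0.5, -1.4]
grip_width: 0.0074
gripper_force: 78.5
```

Run:
```python
from h import *
o=r.get_obs();print(o['clock'],o['joints'].round(3),o['tcp_pos'].round(4),o['contact_force'],o['grip_width'])
rows([(*pose(CUP,(0,0),(0,0,2),0),6)])
```

```text
19.95 [-0.205  0.905 -0.355  1.304  0.052  1.535 -1.996] [0.574  0.2377 0.0857] [ 0.15956341  0.54163812 -1.35759581] 0.007419384080103295
1 6 d [ 3.8 -0.2  5.5] r [ 0.03 -0.05 -0.02]
6 6 d [ 3.8 -0.2  5.5] r [ 0.03 -0.05 -0.02]
-- [0.5737 0.2389 0.0458]
```

Request:
step_arm --moves '[{"dx": 4,"dy": 0,"dz": 5.5,"rx": 0,"ry": 0,"rz": 0,"gripper": -1},{"dx": 4,"dy": 0,"dz": 5.5,"rx": 0,"ry": 0,"rz": 0,"gripper": -1},{"dx": 4,"dy": 0,"dz": 5.5,"rx": 0,"ry": 0,"rz": 0,"gripper": -1},{"dx": 4,"dy": 0,"dz": 5.5,"rx": 0,"ry": 0,"rz": 0,"gripper": -1},{"dx": 4,"dy": 0,"dz": 5.5,"rx": 0,"ry": 0,"rz": 0,"gripper": -1},{"dx": 3,"dy": 0,"dz": 4.5,"rx": 0,"ry": 0,"rz": 0,"gripper": -1},{"dx": 0.5,"dy": 0,"dz": 1,"rx": 0,"ry": 0,"rz": 0,"gripper": -1},{"dx": 0,"dy": 0,"dz": 0,"rx": 0,"ry": 0,"rz": 0,"gripper": -1},{"dx": 0,"dy": 0,"dz": 0,"rx": 0,"ry": 0,"rz": 0,"gripper": -1}]'

```text
clock: 21.08
tcp_pos: [0.574, 0.2376, 0.0447]
orientation: [2.961, 0.154, -0.926]
contact_force: [-0.4, 1.0, -1.3]
grip_width: 0.0079
gripper_force: 78.6
```

Request:
step_arm --moves '[{"dx": 0.5,"dy": 0,"dz": 0.8,"rx": 0,"ry": 0,"rz": 0,"gripper": -1},{"dx": 0.5,"dy": 0,"dz": 0.8,"rx": 0,"ry": 0,"rz": 0,"gripper": -1},{"dx": 0,"dy": 0,"dz": 0,"rx": 0,"ry": 0,"rz": 0,"gripper": -1},{"dx": 0,"dy": 0,"dz": 0,"rx": 0,"ry": 0,"rz": 0,"gripper": -1}]'

```text
clock: 21.58
tcp_pos: [0.5744, 0.2376, 0.0438]
orientation: [2.962, 0.153, -0.926]
contact_force: [0.7, -1.7, 5.4]
grip_width: 0.0077
gripper_force: 79.5
```

Request:
step_arm --moves '[{"dx": 0,"dy": 0,"dz": 0,"rx": 0,"ry": 0,"rz": 0,"gripper": 1},{"dx": 0,"dy": 0,"dz": 0,"rx": 0,"ry": 0,"rz": 0,"gripper": 1},{"dx": 0,"dy": 0,"dz": 0,"rx": 0,"ry": 0,"rz": 0,"gripper": 1},{"dx": 0,"dy": 0,"dz": 0,"rx": 0,"ry": 0,"rz": 0,"gripper": 1},{"dx": 0,"dy": 0,"dz": 0,"rx": 0,"ry": 0,"rz": 0,"gripper": 1},{"dx": 0,"dy": 0,"dz": 0,"rx": 0,"ry": 0,"rz": 0,"gripper": 1},{"dx": 0,"dy": 0,"dz": 0,"rx": 0,"ry": 0,"rz": 0,"gripper": 1},{"dx": 0,"dy": 0,"dz": -8,"rx": 0,"ry": 0,"rz": 0,"gripper": 1},{"dx": 0,"dy": 0,"dz": -12,"rx": 0,"ry": 0,"rz": 0,"gripper": 1},{"dx": 0,"dy": 0,"dz": -15,"rx": 0,"ry": 0,"rz": 0,"gripper": 1},{"dx": 0,"dy": 0,"dz": -15,"rx": 0,"ry": 0,"rz": 0,"gripper": 1},{"dx": 0,"dy": 0,"dz": -15,"rx": 0,"ry": 0,"rz": 0,"gripper": 1},{"dx": 0,"dy": 0,"dz": -15,"rx": 0,"ry": 0,"rz": 0,"gripper": 1},{"dx": 0,"dy": 0,"dz": 0,"rx": 0,"ry": 0,"rz": 0,"gripper": 1},{"dx": 0,"dy": 0,"dz": 0,"rx": 0,"ry": 0,"rz": 0,"gripper": 1}]'

```text
clock: 23.45
tcp_pos: [0.6189, 0.2425, 0.1079]
orientation: [2.96, 0.154, -0.928]
contact_force: [-0.7, 0.1, 0.5]
grip_width: 0.0854
gripper_force: 0.0
```

Run:
```python
from h import *
cv2.imwrite("pics/s6.png",cv2.resize(r.grab_frame("scene")[100:400,130:400],None,fx=2,fy=2))
```

```text
(no output)
```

View pics/s6.png

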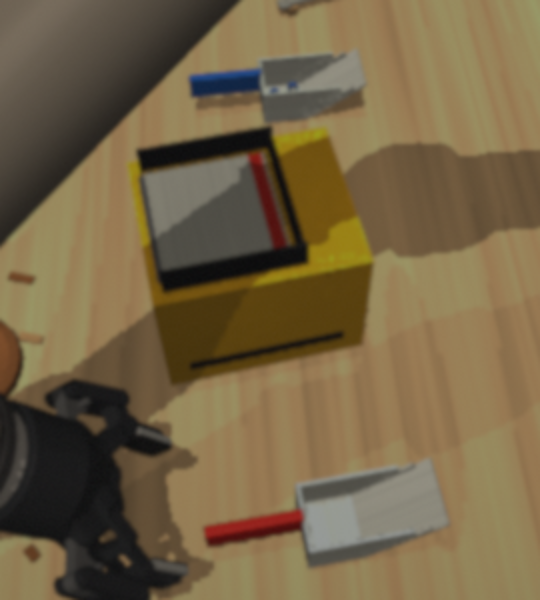

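The red cup stands upright and empty at (370,515), and the gripper is clear of it. The flap is shut at (215,210) with no bits on it, and the blue cup hasn't moved, so I'll hand in.

```bash
python3 -c "
from bench import r
print(r.hand_in())"
```

```text
the job is handed in; nothing more can be done
None
```

I handed the job in at about 23.5 s: both worn bits were tipped into the bin, the flap is shut, the empty red-handled cup stands upright and released, and the blue cup wasn't touched; the hand-in gave no verdict, and I judged the bits to be inside from the last pictures, which show none in the cup or on the flap.

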